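# Draw a dropped collar out from behind the chute guard

## Robot

A 6-joint arm with a two-finger parallel gripper is mounted at the origin on the work surface. World frame = base frame: x ahead of the robot, y to its left, z up, the work surface at z = 0. Lengths are in m, angles in rad, forces in N, time in s.
With the tool pointing down it reaches from about 0.275 to 0.875 m from the base axis. Payload 12.5 kg.
Tool frame: the origin (TCP) lies at the centre of the arm's flange, where the gripper is bolted on; the fingertips stand manip.nose_length ahead of it and the grasp point (between the pads) lies 155 mm ahead of it (manip.nose_length is the distance from the TCP to the fingertips, in m); y points along the fingers, x is the direction in which the jaws open and shut, and the axes are right-handed (so a half turn about y gives the same grasp; the last joint's range is limited). The gripper opens to 85 mm and grips with 20 to 120 N. Pads are 22 mm wide; open, the fingers measure 114 mm over their backs; the gripper's body (76 mm by 85 mm) begins 54 mm behind the grasp point. The pads swing forward as they close: fully open they stand 13 mm farther back than shut.
Start: joints at [-1.238, 0.351, 1.652, -0, 1.139, -0.085], TCP at [0.223, -0.503, 0.405] pointing down, gripper open.
Joint ranges: [-2.75, 2.75], [-0.79, 2.1], [0.01, 2.65], [-1.57, 4.71], [0.07, 3.14], [-2.87, 2.87]. Speed limits (rad/s): [2.22, 2.22, 2.79, 3.14, 3.14, 3.14].

## Interface

Orientations are given as a rotation vector (axis times angle).
In Python, from bench import manip gives the robot as it stands.
- The arm moves only by the shell command python3 -m jog 'ROWS'. ROWS is JSON, a list of rows, each an object with "translation": the shift along the tool's x, y, z in m, a list of three; "delta_rot": the turn, a rotation vector about the tool's x, y, z in rad, a list of three; "grip": the opening, from 0 (shut) to 1 (fully open). A call has 1 to 10 rows; each row is the pose to reach, as a shift and turn from the pose commanded when the call began, along the tool's axes at that moment; what a row does not reach only later rows make up. A row lasts 1/8 s, in which the tool goes at most 62.5 mm and 10.7 degrees, less where a joint would pass 70% of its speed; a pose out of reach is approached as far as the arm can. A call with a gripper value outside its range is refused whole. The fingers move at their own pace and stop on an object; the grip force is fixed at half the most. Time passes only in rows, so rows that repeat a pose let the fingers close. It gives the time, the measured TCP pose, the force and the opening at its end, in the units of the state.
- manip.get_obs(): the state, without advancing time (a new reading comes with each control period).
- manip.read_camera(name): name is "scene" or "top" or "wrist"; returns the picture (420x560x3 uint8, red, green, blue); there is no depth.
- manip.get_calibration(name): a dict with "fx", "fy", "cx", "cy" (pixels), "k1" (the pictures are not rectified: a ray, as slopes to the right and down, at radius r is drawn at 1 + k1 r^2 times it, then the intrinsics apply), "position" and "rotation" of the camera in the world. Camera axes: x right, y down, z forward; pixel columns grow to the right and rows downward; lengths in m; the calibration is good to about 2 mm. A picture is of the moment at which its call begins: read the wrist's pose just before it. get_calibration takes no time and is no camera call; for the wrist camera it gives the pose at the moment of the call.
- manip.finish_job(): hands the job in, once; it reports no verdict.
Trained networks look in the newest picture that a camera, given by its name, has taken for a name from the list of things; names that differ only in an ending like _2 or _b are one class to them, and where a whole thing is asked for, a point or a joint stands for the part that bears it (a point fixed in the world has none). Each returns a list of dicts, best first, with "confidence" (0 to 1); they miss things now and then, are a little off and sometimes report something else, mostly with a low value. They report only what shows in the picture. A call takes as long as a camera call. They do not tell look-alikes from the thing itself.
- manip.spot_in(camera, query): "rect" ([centre column, centre row, width, height] in pixels, round what is visible of it).
- manip.regions_of(camera, query): "region" (420x560 bool, what is visible of it) and "rect" ([centre column, centre row, width, height] in pixels, round what is visible of it).
The state is a dict: "time": time; "joint_pos": joint angles; "qd": joint speeds; "effort": joint torques, N m; "eef_pos": TCP position; "tool_rot": TCP orientation; "wrist_force": force on the tool from outside, world axes, zero at the start; "moment": the same for the moment, N m; "opening": opening from 0.0 (shut) to 1.0 (fully open).
Only numpy, scipy, OpenCV 4.12 (cv2) and the standard library are available. Lean on these libraries where they do the work, as an engineer would, in place of code of your own. Each camera call takes 0.05 s, during which the arm holds its last target. There are 200 camera calls.

## Task

A steel collar has dropped down the reject chute and lies behind its fixed guard, where the gripper cannot go. Take the hooked rod from the rubber mat, reach its hook in under the guard, draw the collar out along the chute and pull it home against both jaws of the V-nest with a light, steady pull of about 8 newtons held for a second, not touching the collar with the fingers and never pulling or pressing hard (20 newtons) with the rod. Then unhook, leaving the collar in the nest, and lay the rod back on the mat as it lay, disturbing nothing else.

Things in the scene. Friction and masses are not known exactly. Their poses are not given: they have to be found in the camera images.
- rod_grip (a point): Centre of the hooked rod's black handle, where to grip it, 24 mm above its underside. Handle: block 90 mm long, 18 wide, 42 high. Axes: x along the rod towards the hook, z up. From its front runs a straight steel rod, 8 mm diameter, axis 26 mm above the underside, ending 260 mm ahead of this point, bent straight down into the hook. Tool 0.19 kg, balancing about 70 mm ahead of this point.
- rod_tip (a point): Lowest point of the hook, a round pin 8 mm in diameter with a rounded end, level with the handle's underside: 260 mm ahead of rod_grip along its x and 24 mm below it. The pin reaches from here up to the rod (22 mm of it free below the rod).
- collar_mid (a point): Centre of the dropped steel collar, half-way up: a flat ring, outside diameter 44 mm, bore 24 mm, height 14 mm, about 0.1 kg, lying flat on the chute floor. The hook's pin fits down its bore with 8 mm to spare all round.
- nest (a point): Nominal place of collar_mid when home against both rigid jaws of the V-nest at the chute's open end, 13 mm above the table; the jaws are adjustable and their true seat lies unmeasured up to 5 mm either way along x. x points along the chute, in under the guard; z up. Jaws at 45 degrees on the -x side, to x = -39 mm at most, tops 18 mm above the table: the rod passes over.
- chute: The fixed chute; origin on the table below nest, same axes. Floor: 6 mm plate, 100 mm wide, from x = -50 to 220 mm. Side rails from x = 30 to 220 mm, 80 mm apart, tops 24 mm above the table. Behind the guard a hood of steel bars, 84 mm above the table, and bars at the sides cover the chute as far as a back wall at x = 216 mm.
- guard (a point): Middle of the lower edge of the guard's apron, a fixed grey sheet across the chute 77 mm beyond the nest (sheet 44 mm high). The opening under it is 96 mm wide and reaches 82 mm above the table (76 mm above the chute floor).
- mat: Black rubber mat 370 x 120 mm, 3 mm thick, on which the rod lies; origin at the centre of its underside, x along its length. The rod lies along it, hook towards +x, handle about 115 mm on the -x side of the middle.
- bracket: Bystander, leave alone: steel angle bracket 50 x 30 mm, 34 high, on the table beside the chute.
- washer: Bystander: steel washer, 24 mm across, 4 thick, on the table beside the chute.
- bolt: Bystander: dark bolt standing on its head beside the chute, 20 mm across, 43 high.
- scrap_bin: Bystander: open grey bin, 150 x 110 x 60 mm.
- driver: Bystander: screwdriver lying on the table, near the bin.
- dish: Bystander: steel bowl, 90 mm across, 30 high, beside the mat.
There are look-alikes about, which are no part of the job. What is shaped like the part that bears collar_mid but blue or yellow is not meant.

How it is judged:
On the way, in this order (a step that is already met when the one before it is completed fails the run):
1. the hook reaches in under the guard, past its apron (x of rod_tip in the frame of nest above 0.09 m and height (world z) of rod_tip below 0.06 m), for 0.1 s.
2. the collar is held home in the nest by the hook, down beside it or in its bore, pulling with 5 to 12 N for half a second (x of collar_mid in the frame of nest between -0.0075 and 0.0075 m and y of collar_mid in the frame of nest between -0.003 and 0.003 m and contact force between rod and collar between 5 and 12 N and height (world z) of rod_tip below 0.016 m and linear speed of collar below 0.01 m/s), for 0.5 s.
At the end, for the whole second after the job is handed in: The collar lies flat and at rest, its centre within 7.5 mm along and 3 mm across of nest; the rod is at rest upright on the mat, within 0.3 rad of its length, handle centre within 50 mm of its long centre line and 50 to 180 mm from its centre, at the end where it began (x of collar_mid in the frame of nest between -0.0075 and 0.0075 m and y of collar_mid in the frame of nest between -0.003 and 0.003 m and angle between collar_mid's own z axis and vertical below 0.06 rad and height (world z) of collar_mid below 0.016 m and linear speed of each of collar, rod below 0.01 m/s and angle between rod_grip's own z axis and vertical below 0.1 rad and height (world z) of rod_grip below 0.032 m and horizontal distance between rod_grip and mat below 0.18 m and angle between the x axis of rod_grip and the x axis of mat, either way round below 0.3 rad and x of rod_grip in the frame of mat below -0.05 m and y of rod_grip in the frame of mat between -0.05 and 0.05 m); the robot touches nothing.
It fails at once if the rod pulls or presses the collar with over 22 N (contact force between rod and collar above 22 N).
It fails at once if the rod presses the chute or its guard with over 22 N (contact force between rod and chute above 22 N).
It fails at once if the fingers touch the collar (contact force between the fingers and collar above 0.5 N).
It fails at once if the arm knocks the chute or guard (contact force between the arm and chute above 10 N).
It fails at once if a bystander is moved by over 20 mm (distance of any of bracket, washer, bolt, scrap_bin, driver, dish from where it was at the start of the episode above 0.02 m).
It also fails if it takes over 64 s, if anything falls off the work surface, if the arm or the gripper's body presses on something with over 40 N, if the wrist force passes 120 N, or if a joint passes its speed limit or range.

## Working session

There is one attempt and no reset: what is moved stays moved. The work goes in short steps, Python scripts to look and compute and a shell command to move; the robot and the scene stay as the last step left them, time stands still between calls to the robot, and variables do not carry over. Pictures are saved under pics/ and viewed, about 8 in all and at most 12, crops included, and the job is handed in when it is done.

```bash
ls; mkdir -p pics; cat > h.py <<'E'
import numpy as np, cv2
from bench import manip
from scipy.spatial.transform import Rotation as R
def cal(n):
    c=manip.get_calibration(n); r=np.array(c["rotation"],float)
    if r.shape!=(3,3): r=R.from_rotvec(r).as_matrix()
    return c,r,np.array(c["position"],float)
def ray(n,u,v,C=None):
    c,r,p=C or cal(n)
    x=(u-c["cx"])/c["fx"]; y=(v-c["cy"])/c["fy"]; rd=np.hypot(x,y); s=rd
    for _ in range(20): s=rd/(1+c["k1"]*s*s)
    k=s/rd if rd>0 else 1
    return p,r@np.array([x*k,y*k,1])
def onz(n,u,v,z,C=None):
    p,d=ray(n,u,v,C); return p+d*(z-p[2])/d[2]
def proj(n,P,C=None):
    c,r,p=C or cal(n); q=r.T@(np.array(P)-p); x,y=q[:2]/q[2]; f=1+c["k1"]*(x*x+y*y)
    return np.array([c["cx"]+c["fx"]*x*f,c["cy"]+c["fy"]*y*f])
def save(n,f,crop=None,s=1):
    im=manip.read_camera(n); o=im[:,:,::-1]
    if crop: a,b,c,d=crop; o=o[b:d,a:c]
    cv2.imwrite("pics/"+f,cv2.resize(o,None,fx=s,fy=s,interpolation=cv2.INTER_CUBIC)); return im
E
python3 - <<'E'
from h import *
np.set_printoptions(precision=4,suppress=True)
print(manip.get_obs(), manip.nose_length)
a=save("top","top.png",s=1.4); b=save("scene","scene.png",s=1.4)
for n in("top","scene"): print(n,cal(n))
for n in("top","scene"):
  for q in ["rod_grip","rod_tip","collar_mid","nest","chute","guard","mat","dish"]:
    print(n,q,[(np.round(d["rect"],1).tolist(),round(d["confidence"],2)) for d in manip.spot_in(n,q)[:3]])
E
```

```text
pics
{'time': 0.0, 'joint_pos': array([-1.2376,  0.3512,  1.6524, -0.    ,  1.1391, -0.0846]), 'qd': array([-0.0008,  0.0002,  0.001 , -0.0013, -0.0016,  0.0008]), 'effort': array([ -0.0001, -50.6107, -29.1405,  -0.0001,   0.0046,   0.    ]), 'eef_pos': array([ 0.2232, -0.5026,  0.4042]), 'tool_rot': array([-1.3777,  0.8968, -0.8953]), 'wrist_force': array([ 0.3386, -0.4505,  0.8071]), 'moment': array([-0.0025, -0.0178,  0.0106]), 'opening': 0.9979260089218249} 0.1734
top ({'fx': 444.2362791027009, 'fy': 444.2362791027009, 'cx': 277.4703205174474, 'cy': 208.23597241780595, 'k1': -0.04244350351712202, 'position': array([ 0.4484, -0.0304,  1.1911]), 'rotation': array([-2.1485,  2.1699, -0.092 ])}, array([[-0.009 , -0.9946,  0.1037],
       [-0.9998,  0.0109,  0.0181],
       [-0.0192, -0.1035, -0.9944]]), array([ 0.4484, -0.0304,  1.1911]))
scene ({'fx': 460.4219243651133, 'fy': 460.4219243651133, 'cx': 276.01811984894914, 'cy': 208.74076221500627, 'k1': -0.03641421148251944, 'position': array([ 1.339 , -0.4732,  1.0788]), 'rotation': array([-2.1314, -1.2354,  0.4914])}, array([[ 0.493
[... 430 characters left out ...]
21.1, 58.4], 0.9)]
top guard [([216.9, 218.9, 114.0, 58.7], 0.73)]
top mat [([389.9, 221.5, 52.9, 136.7], 0.88)]
top dish [([462.3, 221.2, 32.8, 36.0], 0.62)]
scene rod_grip [([190.4, 257.4, 42.3, 87.0], 0.75)]
scene rod_tip [([192.9, 255.2, 45.8, 79.8], 0.63)]
scene collar_mid [([354.2, 245.9, 18.4, 15.2], 0.71), ([317.4, 164.2, 14.3, 14.3], 0.47)]
scene nest [([323.5, 189.4, 95.7, 74.2], 0.58), ([302.7, 177.2, 13.6, 18.7], 0.3)]
scene chute [([326.0, 191.4, 93.2, 68.9], 0.89)]
scene guard [([325.6, 190.9, 90.5, 69.9], 0.68)]
scene mat [([193.2, 267.7, 87.5, 107.6], 0.83), ([403.2, 175.7, 64.0, 49.3], 0.49)]
scene dish [([126.6, 282.2, 36.0, 26.4], 0.71), ([193.7, 256.6, 40.3, 84.1], 0.47)]
```

View pics/top.png

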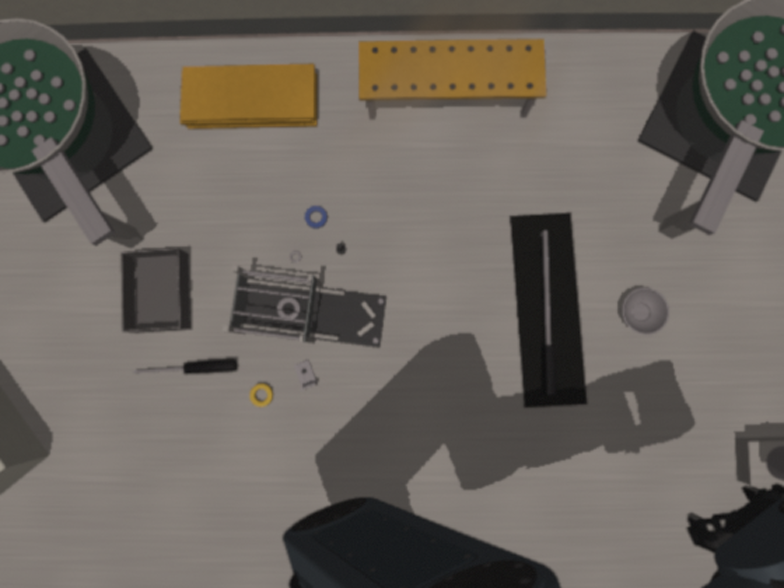

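View pics/scene.png

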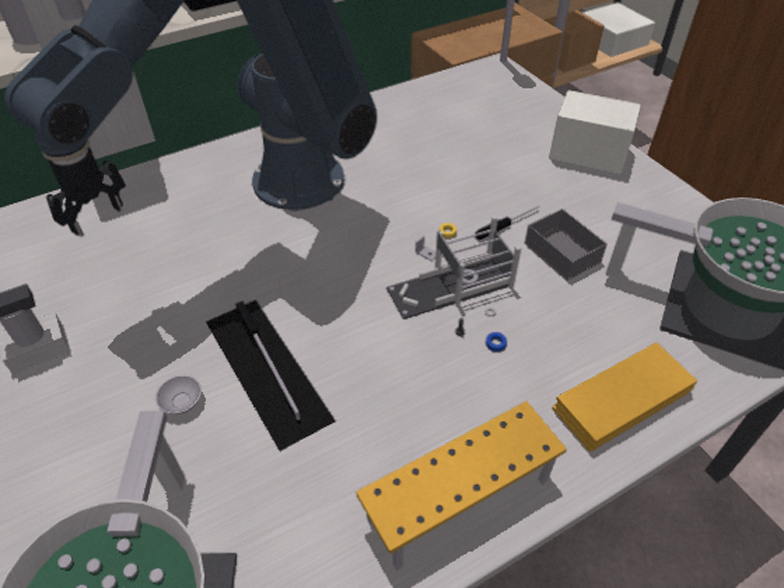

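The collar to use is the grey ring in the chute, at about (288,308) in the top view. The rod lies along the mat with its hook at (546,232) and handle end at (550,395). The chute's open end is at (386,294) to (380,346).

```bash
python3 - <<'E'
from h import *
np.set_printoptions(precision=4,suppress=True)
C=cal("top")
f=lambda u,v,z: onz("top",u/1.4,v/1.4,z,C)
for n,u,v,z in [("mat",510,215,.003),("mat",570,212,.003),("mat",586,403,.003),("mat",525,407,.003),("hook",546,232,.03),("joint",549,345,.035),("hend",550,395,.045),("ch",386,294,.006),("ch",380,346,.006),("chL",229,333,.006),("collar",288,308,.02),("jawU",368,310,.018),("jawL",366,328,.018)]:
  print(n,f(u,v,z))
o=manip.get_obs(); print(R.from_rotvec(o["tool_rot"]).as_matrix()); print(cal("wrist"))
E
```

```text
mat [ 0.7192 -0.2462  0.003 ]
mat [ 0.7239 -0.3631  0.003 ]
mat [ 0.357  -0.3792  0.003 ]
mat [ 0.3508 -0.2639  0.003 ]
hook [ 0.6795 -0.3084  0.03  ]
joint [ 0.4663 -0.3053  0.035 ]
hend [ 0.3754 -0.3018  0.045 ]
ch [ 0.5673 -0.004   0.006 ]
ch [0.4681 0.0083 0.006 ]
chL [0.4954 0.2979 0.006 ]
collar [0.5412 0.1818 0.02  ]
jawU [0.536  0.0301 0.018 ]
jawL [0.502  0.0341 0.018 ]
[[ 0.4057  0.      0.914 ]
 [-0.914   0.      0.4057]
 [-0.     -1.      0.    ]]
({'fx': 377.68787147484306, 'fy': 377.68787147484306, 'cx': 279.0844996861966, 'cy': 208.5349934905424, 'k1': -0.07419011200712335, 'position': array([ 0.2958, -0.4722,  0.373 ]), 'rotation': array([ 2.4031, -1.5626, -0.2497])}, array([[ 0.4056, -0.8687, -0.2843],
       [-0.9141, -0.3857, -0.1256],
       [-0.0006,  0.3108, -0.9505]]), array([ 0.2958, -0.4722,  0.373 ]))
```

```bash
python3 -m jog '[{"translation":[-0.1017,0.05,0.2605],"delta_rot":[0,0.436,0],"grip":1},{"translation":[-0.1017,0.08,0.2605],"delta_rot":[0,0.436,0],"grip":1},{"translation":[-0.1017,0.08,0.2605],"delta_rot":[0,0.436,0],"grip":1},{"translation":[-0.1017,0.08,0.2605],"delta_rot":[0,0.436,0],"grip":1},{"translation":[-0.1017,0.08,0.2605],"delta_rot":[0,0.436,0],"grip":1},{"translation":[-0.1017,0.08,0.2605],"delta_rot":[0,0.436,0],"grip":1},{"translation":[-0.1017,0.08,0.2605],"delta_rot":[0,0.436,0],"grip":1},{"translation":[-0.1017,0.08,0.2605],"delta_rot":[0,0.436,0],"grip":1}]'
python3 - <<'E'
from h import *
np.set_printoptions(precision=4,suppress=True)
o=manip.get_obs(); print(o["time"],o["eef_pos"],R.from_rotvec(o["tool_rot"]).as_matrix())
C=cal("wrist"); save("wrist","w1.png",s=1.4)
import pickle; pickle.dump(C,open("c1.pkl","wb")); print(C[2])
E
```

```text
time: 1.9
eef_pos: [0.4195, -0.3049, 0.3251]
tool_rot: [-1.2, 1.223, -1.224]
wrist_force: [-0.3, -0.0, 0.3]
opening: 0.996
1.9 [ 0.4195 -0.3049  0.3251] [[-0.0196  0.0005  0.9998]
 [-0.9998 -0.0005 -0.0196]
 [ 0.0005 -1.      0.0005]]
[ 0.4989 -0.3083  0.2935]
```

View pics/w1.png

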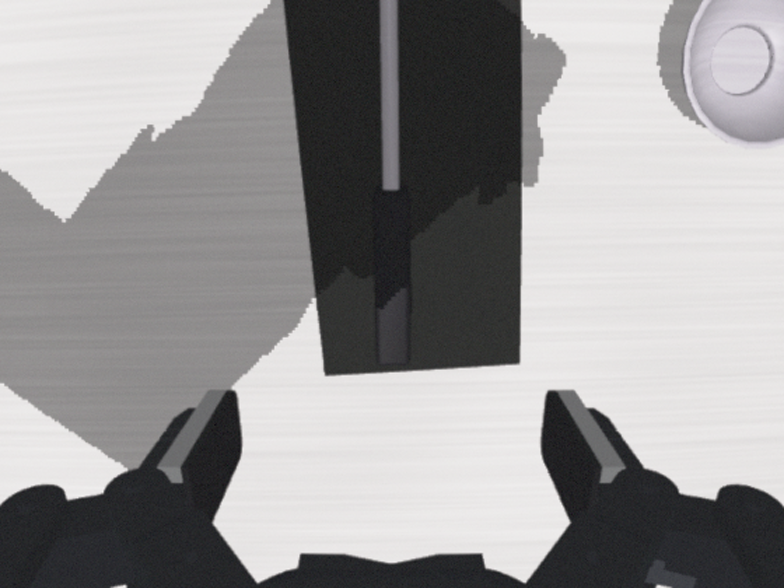

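```bash
python3 - <<'E'
from h import *
import pickle
C=pickle.load(open("c1.pkl","rb"))
for n,u,v,z in [("rearL",377,363,.045),("rearR",409,363,.045),("frontL",376,190,.045),("frontR",409,190,.045),("frontrodz",392,190,.029),("rodfar",389,3,.029),("rodnear",391,185,.029),("mat",325,375,.003),("mat",519,363,.003)]:
  print(n,onz("w",u/1.4,v/1.4,z,C).round(4))
E
```

```text
rearL [ 0.3793 -0.2989  0.045 ]
rearR [ 0.3789 -0.3155  0.045 ]
frontL [ 0.468  -0.3009  0.045 ]
frontR [ 0.4677 -0.3163  0.045 ]
frontrodz [ 0.4658 -0.3084  0.029 ]
rodfar [ 0.551  -0.3086  0.029 ]
rodnear [ 0.4683 -0.3079  0.029 ]
mat [ 0.3515 -0.2653  0.003 ]
mat [ 0.3571 -0.3836  0.003 ]
```

```bash
python3 -m jog '[{"translation":[0.0027,0.05,0.0042],"delta_rot":[0,-0.01,0],"grip":1},{"translation":[0.0027,0.1,0.0042],"delta_rot":[0,-0.01,0],"grip":1},{"translation":[0.0027,0.13,0.0042],"delta_rot":[0,-0.01,0],"grip":1},{"translation":[0.0027,0.143,0.0042],"delta_rot":[0,-0.01,0],"grip":1},{"translation":[0.0027,0.143,0.0042],"delta_rot":[0,-0.01,0],"grip":0.5},{"translation":[0.0027,0.143,0.0042],"delta_rot":[0,-0.01,0],"grip":0.3},{"translation":[0.0027,0.143,0.0042],"delta_rot":[0,-0.01,0],"grip":0},{"translation":[0.0027,0.143,0.0042],"delta_rot":[0,-0.01,0],"grip":0},{"translation":[0.0027,0.143,0.0042],"delta_rot":[0,-0.01,0],"grip":0},{"translation":[0.0027,0.143,0.0042],"delta_rot":[0,-0.01,0],"grip":0}]'; python3 -m jog '[{"translation":[0,0,0],"delta_rot":[0,0,0],"grip":0},{"translation":[0,0,0],"delta_rot":[0,0,0],"grip":0}]'
```

```text
time: 3.2
eef_pos: [0.4244, -0.307, 0.1825]
tool_rot: [-1.205, 1.214, -1.216]
wrist_force: [-0.3, 0.6, 6.8]
opening: 0.198
time: 3.45
eef_pos: [0.4244, -0.3069, 0.1826]
tool_rot: [-1.205, 1.214, -1.216]
wrist_force: [-1.4, 0.0, 7.8]
opening: 0.202
```

```bash
python3 -m jog '[{"translation":[0,-0.03,0],"delta_rot":[0,0,0],"grip":0},{"translation":[0,-0.08,0],"delta_rot":[0,0,0],"grip":0},{"translation":[0,-0.14,0],"delta_rot":[0,0,0],"grip":0},{"translation":[-0.03,-0.2,0],"delta_rot":[0,-0.15,0],"grip":0},{"translation":[-0.08,-0.2,0.01],"delta_rot":[0,-0.3,0],"grip":0},{"translation":[-0.13,-0.2,0.02],"delta_rot":[0,-0.48,0],"grip":0},{"translation":[-0.18,-0.2,0.03],"delta_rot":[0,-0.66,0],"grip":0},{"translation":[-0.24,-0.2,0.04],"delta_rot":[0,-0.84,0],"grip":0},{"translation":[-0.3,-0.2,0.04],"delta_rot":[0,-1.02,0],"grip":0},{"translation":[-0.36,-0.2,0.04],"delta_rot":[0,-1.2,0],"grip":0}]'
python3 -m jog '[{"translation":[0,0,0],"delta_rot":[0,-0.15,0],"grip":0},{"translation":[0,0,0],"delta_rot":[0,-0.27,0],"grip":0},{"translation":[0,0,0],"delta_rot":[0,-0.27,0],"grip":0},{"translation":[0,0,0],"delta_rot":[0,-0.27,0],"grip":0}]'
python3 - <<'E'
from h import *
np.set_printoptions(precision=4,suppress=True)
o=manip.get_obs(); print(o["time"],o["eef_pos"],R.from_rotvec(o["tool_rot"]).as_matrix(),o["joint_pos"],o["opening"],o["wrist_force"])
C=cal("wrist"); save("wrist","w2.png",s=1.4)
import pickle; pickle.dump(C,open("c2.pkl","wb")); print(C[2])
a=manip.regions_of("wrist","collar_mid"); print([(d["rect"],d["confidence"]) for d in a])
E
```

```text
time: 4.7
eef_pos: [0.4667, 0.0548, 0.3819]
tool_rot: [-1.551, 0.292, -0.293]
wrist_force: [0.2, -0.3, -2.3]
opening: 0.201
time: 5.2
eef_pos: [0.467, 0.0527, 0.3817]
tool_rot: [-1.569, 0.088, -0.088]
wrist_force: [0.3, 0.3, -2.7]
opening: 0.205
5.2 [0.467  0.0527 0.3817] [[ 0.9937 -0.      0.1116]
 [-0.1116 -0.      0.9937]
 [-0.     -1.     -0.    ]] [ 0.0133  0.2335  1.876  -0.0001  1.0321  0.1252] 0.20474488014144127 [ 0.2829  0.3073 -2.6584]
[0.4759 0.1299 0.3501]
[([541.8, 61.9, 36.4, 54.3], 0.85), ([354.4, 22.4, 56.8, 44.9], 0.66), ([151.1, 3.5, 24.3, 7.1], 0.44), ([383.5, 110.8, 187.7, 221.7], 0.19)]
```

View pics/w2.png

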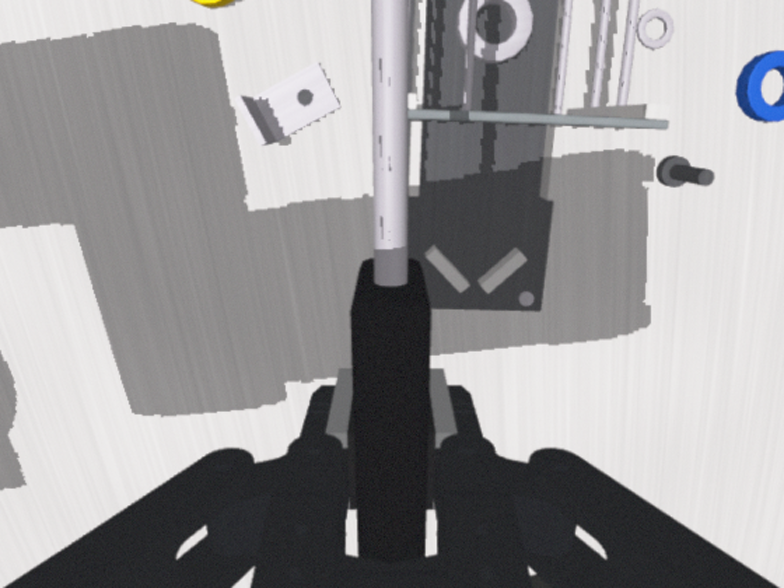

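```bash
python3 - <<'E'
from h import *
import pickle
C=pickle.load(open("c2.pkl","rb"))
for n,u,v,z in [("collar",496,25,.02),("colL",459,25,.02),("colR",533,25,.02),("LjawFar",431,246,.018),("LjawFar_in",436,246,.018),("LjawNear_in",469,288,.018),("LjawNear_out",463,292,.018),("RjawFar_in",518,249,.018),("RjawFar_out",526,257,.018),("RjawNear_in",478,284,.018),("RjawNear_out",485,292,.018),("floorEndR",541,310,.006),("floorR",552,205,.006),("floorEndL",432,307,.006),("apronR",668,124,.126),("apronL",408,114,.126),("railR",540,195,.024),("railRfar",560,105,.024),
 ("rodL",374,100,.21),("rodR",410,100,.21),("rodaxN",391,240,.22),("rodaxF",391,5,.22)]:
  print(n,onz("w",u/1.4,v/1.4,z,C).round(4))
E
```

```text
collar [0.5417 0.1767 0.02  ]
colL [0.5205 0.1788 0.02  ]
colR [0.5631 0.1747 0.02  ]
LjawFar [0.4926 0.0504 0.018 ]
LjawFar_in [0.4958 0.05   0.018 ]
LjawNear_in [0.5151 0.0194 0.018 ]
LjawNear_out [0.5109 0.017  0.018 ]
RjawFar_in [0.5484 0.0422 0.018 ]
RjawFar_out [0.5534 0.0363 0.018 ]
RjawNear_in [0.5212 0.0215 0.018 ]
RjawNear_out [0.5254 0.0154 0.018 ]
floorEndR [ 0.5655 -0.0063  0.006 ]
floorR [0.5747 0.0663 0.006 ]
floorEndL [0.4901 0.0045 0.006 ]
apronR [0.59   0.1174 0.126 ]
apronL [0.4829 0.1319 0.126 ]
railR [0.5622 0.0766 0.024 ]
railRfar [0.576  0.1286 0.024 ]
rodL [0.4721 0.1355 0.21  ]
rodR [0.4811 0.1345 0.21  ]
rodaxN [0.4726 0.1014 0.22  ]
rodaxF [0.4786 0.155  0.22  ]
```

```bash
python3 -m jog '[{"translation":[0.0125,0,-0.054],"delta_rot":[0,0.0227,0],"grip":0},{"translation":[0.025,0,-0.108],"delta_rot":[0,0.0227,0],"grip":0},{"translation":[0.0375,0,-0.162],"delta_rot":[0,0.0227,0],"grip":0},{"translation":[0.0503,0,-0.2157],"delta_rot":[0,0.0227,0],"grip":0},{"translation":[0.0503,0.04,-0.2157],"delta_rot":[0,0.0227,0],"grip":0},{"translation":[0.0503,0.09,-0.2157],"delta_rot":[0,0.0227,0],"grip":0},{"translation":[0.0503,0.13,-0.2157],"delta_rot":[0,0.0227,0],"grip":0},{"translation":[0.0503,0.142,-0.2157],"delta_rot":[0,0.0227,0],"grip":0},{"translation":[0.0503,0.142,-0.2157],"delta_rot":[0,0.0227,0],"grip":0},{"translation":[0.0503,0.142,-0.2157],"delta_rot":[0,0.0227,0],"grip":0}]'
python3 - <<'E'
from h import *
np.set_printoptions(precision=4,suppress=True)
o=manip.get_obs(); print(o["time"],o["eef_pos"],R.from_rotvec(o["tool_rot"]).as_matrix(),o["wrist_force"])
d=np.array([.134,.991]); N=np.array([.5222,.0497])
t=np.r_[N+.04*d,.06]
for n in("top","scene"): print(n,proj(n,t),proj(n,t+[0,0,.03]))
im=manip.read_camera("scene")[:,:,::-1]; im2=manip.read_camera("top")[:,:,::-1]
u,v=proj("scene",t).astype(int); a,b=proj("top",t).astype(int); print(u,v,a,b)
A=cv2.resize(im[v-50:v+50,u-80:u+50],None,fx=5,fy=5,interpolation=cv2.INTER_CUBIC)[:, :]
B=cv2.resize(im2[b-30:b+30,a-40:a+38],None,fx=5,fy=5,interpolation=cv2.INTER_CUBIC)
o=np.zeros((500,650+0,3),np.uint8); cv2.imwrite("pics/s3.png",A); cv2.imwrite("pics/t3.png",B)
E
```

```text
time: 6.55
eef_pos: [0.4942, -0.1672, 0.2412]
tool_rot: [-1.569, 0.102, -0.105]
wrist_force: [-0.5, -0.1, -1.6]
opening: 0.203
6.55 [ 0.4942 -0.1672  0.2412] [[ 0.9913  0.0023  0.1314]
 [-0.1314 -0.001   0.9913]
 [ 0.0024 -1.     -0.0007]] [-0.5153 -0.1339 -1.6129]
top [238.8663 223.747 ] [237.594  222.9177]
scene [308.4336 195.2976] [308.8435 188.4051]
308 195 238 223
```

View pics/s3.png

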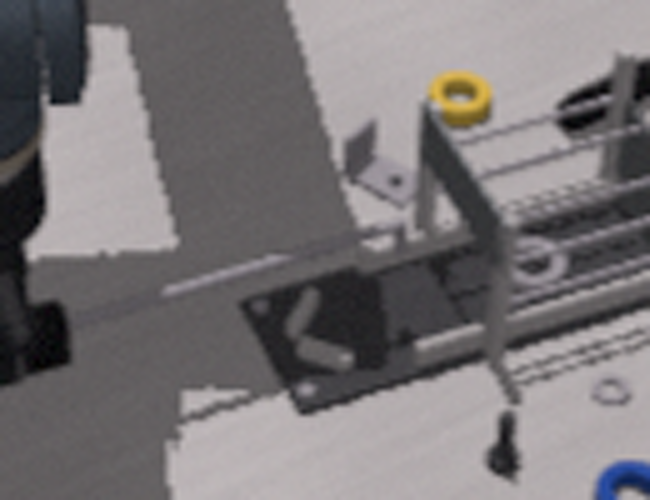

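View pics/t3.png

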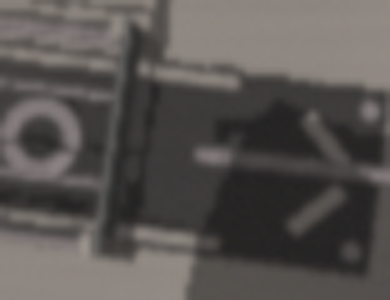

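The hook sits at about (400,240) in the scene crop and (197,156) in the top crop, in front of the guard. The collar ring is at (41,139) in the top crop.

```bash
python3 - <<'E'
from h import *
C=cal("top"); g=lambda u,v,z: onz("top",198+u/5,193+v/5,z,C).round(4)
for n,u,v,z in [("rodend",197,156,.088),("rodmid",290,164,.088),("rodR",388,173,.088),("collar",41,139,.02),("floorTR",383,92,.006),("floorBR",362,272,.006),("railTend",238,82,.024),("railBend",215,242,.024),("jawTin",345,160,.018),("jawBin",343,190,.018),("apT",127,28,.126),("apB",103,248,.126)]: print(n,g(u,v,z))
S=cal("scene"); print(proj("scene",[.5417,.1767,.02],S), "seen",228+537/5,145+258/5)
E
```

```text
rodend [0.5245 0.09   0.088 ]
rodmid [0.52   0.0436 0.088 ]
rodR [ 0.5151 -0.0051  0.088 ]
collar [0.5391 0.1805 0.02  ]
floorTR [ 0.5635 -0.001   0.006 ]
floorBR [0.4674 0.011  0.006 ]
railTend [0.5679 0.0753 0.024 ]
railBend [0.4836 0.0875 0.024 ]
jawTin [0.5264 0.0192 0.018 ]
jawBin [0.5106 0.0203 0.018 ]
apT [0.5844 0.1199 0.126 ]
apB [0.4781 0.1311 0.126 ]
[333.52320667 196.88178405] seen 335.4 196.6
```

```bash
python3 -m jog '[{"translation":[0.003,0.013,0],"delta_rot":[0,0,0],"grip":0},{"translation":[0.003,0.025,0],"delta_rot":[0,0,0],"grip":0},{"translation":[0.003,0.025,0.02],"delta_rot":[0,0,0],"grip":0},{"translation":[0.003,0.025,0.04],"delta_rot":[0,0,0],"grip":0},{"translation":[0.003,0.025,0.06],"delta_rot":[0,0,0],"grip":0},{"translation":[0.003,0.025,0.08],"delta_rot":[0,0,0],"grip":0},{"translation":[0.003,0.025,0.094],"delta_rot":[0,0,0],"grip":0},{"translation":[0.003,0.025,0.094],"delta_rot":[0,0,0],"grip":0},{"translation":[0.003,0.025,0.094],"delta_rot":[0,0,0],"grip":0}]'
python3 - <<'E'
from h import *
np.set_printoptions(precision=4,suppress=True)
o=manip.get_obs(); print(o["time"],o["eef_pos"],o["wrist_force"])
A=cv2.resize(manip.read_camera("scene")[165:225,290:370],None,fx=8,fy=8,interpolation=cv2.INTER_CUBIC)[:,:,::-1]
B=cv2.resize(manip.read_camera("top")[200:240,180:260],None,fx=8,fy=8,interpolation=cv2.INTER_CUBIC)[:,:,::-1]
cv2.imwrite("pics/st4.png",cv2.resize(np.vstack([A,B]),None,fx=.74,fy=.74,interpolation=cv2.INTER_AREA))
tip=np.r_[o["eef_pos"][:2]+.259*np.array([.1314,.9913]),o["eef_pos"][2]-.1795]; print(tip)
E
```

```text
time: 7.78
eef_pos: [0.509, -0.0745, 0.2147]
tool_rot: [-1.568, 0.103, -0.103]
wrist_force: [-1.0, 0.0, -0.9]
opening: 0.202
7.775 [ 0.509  -0.0745  0.2147] [-1.0162  0.0281 -0.9296]
[0.543  0.1823 0.0352]
```

View pics/st4.png

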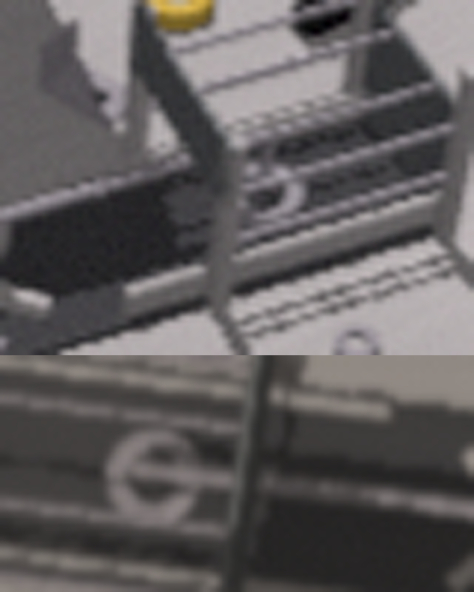

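In the top half of the picture the rod end at (135,470) is inside the ring centred at (152,477). After allowing for parallax it is about 3 mm short along the chute, and the scene half agrees. I'll advance 3 mm and lower it.

```bash
python3 -m jog '[{"translation":[0,0,0.003],"delta_rot":[0,0,0],"grip":0},{"translation":[0,0.006,0.003],"delta_rot":[0,0,0],"grip":0},{"translation":[0,0.012,0.003],"delta_rot":[0,0,0],"grip":0},{"translation":[0,0.016,0.003],"delta_rot":[0,0,0],"grip":0},{"translation":[0,0.017,0.003],"delta_rot":[0,0,0],"grip":0},{"translation":[0,0.017,0.003],"delta_rot":[0,0,0],"grip":0}]'
python3 -m jog '[{"translation":[0,0.002,0],"delta_rot":[0,0,0],"grip":0},{"translation":[0,0.004,0],"delta_rot":[0,0,0],"grip":0},{"translation":[0,0.004,0],"delta_rot":[0,0,0],"grip":0}]'
```

```text
time: 8.62
eef_pos: [0.5094, -0.0713, 0.1976]
tool_rot: [-1.568, 0.104, -0.103]
wrist_force: [0.0, 0.4, -1.8]
opening: 0.202
time: 9.0
eef_pos: [0.5093, -0.0712, 0.1936]
tool_rot: [-1.568, 0.104, -0.103]
wrist_force: [-0.8, -0.5, -1.1]
opening: 0.204
```

```bash
python3 -m jog '[{"translation":[0,0.002,0],"delta_rot":[0,0,0],"grip":0},{"translation":[0,0.0035,0],"delta_rot":[0,0,0],"grip":0},{"translation":[0,0.0035,0],"delta_rot":[0,0,0],"grip":0}]'
python3 -m jog '[{"translation":[0,0,-0.004],"delta_rot":[0,0,0],"grip":0},{"translation":[0,0,-0.008],"delta_rot":[0,0,0],"grip":0},{"translation":[0,0,-0.013],"delta_rot":[0,0,0],"grip":0},{"translation":[0,0,-0.018],"delta_rot":[0,0,0],"grip":0},{"translation":[0,0,-0.023],"delta_rot":[0,0,0],"grip":0},{"translation":[0,0,-0.023],"delta_rot":[0,0,0],"grip":0}]'
python3 - <<'E'
from h import *
print(manip.get_obs()["wrist_force"],manip.get_obs()["moment"])
manip.read_camera("top")
print([(d["rect"],d["confidence"]) for d in manip.spot_in("top","collar_mid")])
E
```

```text
time: 9.38
eef_pos: [0.5093, -0.0713, 0.1901]
tool_rot: [-1.568, 0.104, -0.103]
wrist_force: [0.1, -0.0, -1.2]
opening: 0.202
time: 10.12
eef_pos: [0.5063, -0.0945, 0.1902]
tool_rot: [-1.568, 0.104, -0.104]
wrist_force: [-0.7, -0.1, -2.2]
opening: 0.202
[-0.74840175 -0.12725482 -2.19437155] [-0.02694163 -0.02428045  0.0498198 ]
[([188.1, 283.6, 14.9, 16.9], 0.74), ([211.4, 222.8, 14.6, 21.4], 0.59), ([227.1, 155.9, 17.9, 19.9], 0.51)]
```

Hooked: the collar moved about 14 mm along with the hook. Drawing it out.

```bash
python3 -m jog '[{"translation":[-0.0005,0,-0.008],"delta_rot":[0,0,0],"grip":0},{"translation":[-0.001,0,-0.02],"delta_rot":[0,0,0],"grip":0},{"translation":[-0.0015,0,-0.032],"delta_rot":[0,0,0],"grip":0},{"translation":[-0.0015,0,-0.044],"delta_rot":[0,0,0],"grip":0},{"translation":[-0.0015,0,-0.056],"delta_rot":[0,0,0],"grip":0},{"translation":[-0.0015,0,-0.068],"delta_rot":[0,0,0],"grip":0},{"translation":[-0.0015,0,-0.08],"delta_rot":[0,0,0],"grip":0},{"translation":[-0.0015,0,-0.09],"delta_rot":[0,0,0],"grip":0},{"translation":[-0.0015,0,-0.097],"delta_rot":[0,0,0],"grip":0},{"translation":[-0.0015,0,-0.1],"delta_rot":[0,0,0],"grip":0}]'
python3 -m jog '[{"translation":[0,0,0],"delta_rot":[0,0,0],"grip":0},{"translation":[0,0,0],"delta_rot":[0,0,0],"grip":0}]'
python3 - <<'E'
from h import *
np.set_printoptions(precision=4,suppress=True)
o=manip.get_obs(); print(o["eef_pos"],o["wrist_force"],o["moment"])
im=save("top","t5.png",(200,190,270,245),8)
C=cal("wrist"); im=save("wrist","w5.png",s=1.2)
E
```

```text
time: 11.48
eef_pos: [0.4917, -0.1934, 0.1902]
tool_rot: [-1.568, 0.104, -0.104]
wrist_force: [0.3, 0.7, -1.5]
opening: 0.2
time: 11.72
eef_pos: [0.4918, -0.1928, 0.1902]
tool_rot: [-1.568, 0.103, -0.103]
wrist_force: [0.5, -0.8, -1.5]
opening: 0.202
[ 0.4918 -0.1928  0.1902] [ 0.5057 -0.8294 -1.5473] [-0.0548 -0.0034 -0.0388]
```

View pics/t5.png

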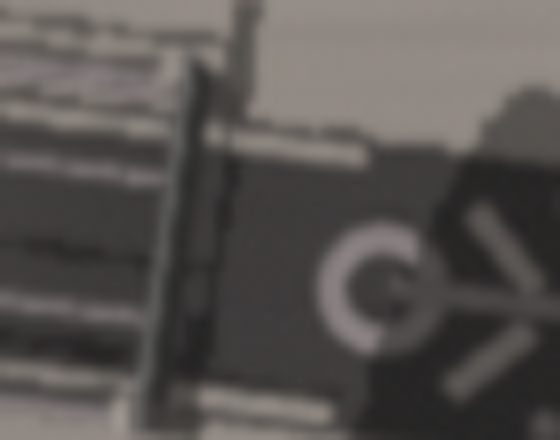

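The ring is at (382,290), centred with the jaws, and the rod end sits in its bore. About 20 mm is left, so I'll approach slowly.

```bash
python3 -m jog '[{"translation":[0,0,-0.003],"delta_rot":[0,0,0],"grip":0},{"translation":[0,0,-0.006],"delta_rot":[0,0,0],"grip":0},{"translation":[0,0,-0.009],"delta_rot":[0,0,0],"grip":0},{"translation":[0,0,-0.011],"delta_rot":[0,0,0],"grip":0},{"translation":[0,0,-0.013],"delta_rot":[0,0,0],"grip":0},{"translation":[0,0,-0.014],"delta_rot":[0,0,0],"grip":0},{"translation":[0,0,-0.014],"delta_rot":[0,0,0],"grip":0}]'
python3 -m jog '[{"translation":[0,0,-0.001],"delta_rot":[0,0,0],"grip":0},{"translation":[0,0,-0.002],"delta_rot":[0,0,0],"grip":0},{"translation":[0,0,-0.002],"delta_rot":[0,0,0],"grip":0}]'
python3 -m jog '[{"translation":[0,0,-0.001],"delta_rot":[0,0,0],"grip":0},{"translation":[0,0,-0.002],"delta_rot":[0,0,0],"grip":0},{"translation":[0,0,-0.002],"delta_rot":[0,0,0],"grip":0}]'
```

```text
time: 12.7
eef_pos: [0.4899, -0.207, 0.1902]
tool_rot: [-1.568, 0.104, -0.104]
wrist_force: [-0.2, -1.1, -2.0]
opening: 0.201
time: 13.08
eef_pos: [0.4896, -0.2089, 0.1902]
tool_rot: [-1.568, 0.103, -0.103]
wrist_force: [-0.3, -0.5, -2.0]
opening: 0.2
time: 13.45
eef_pos: [0.4893, -0.2109, 0.1902]
tool_rot: [-1.568, 0.103, -0.103]
wrist_force: [-0.5, -0.4, -0.8]
opening: 0.203
```

```bash
python3 -m jog '[{"translation":[0,0,-0.0005],"delta_rot":[0,0,0],"grip":0},{"translation":[0,0,-0.001],"delta_rot":[0,0,0],"grip":0},{"translation":[0,0,-0.001],"delta_rot":[0,0,0],"grip":0}]' | sed -n '2p;4p'
python3 -m jog '[{"translation":[0,0,-0.0005],"delta_rot":[0,0,0],"grip":0},{"translation":[0,0,-0.001],"delta_rot":[0,0,0],"grip":0},{"translation":[0,0,-0.001],"delta_rot":[0,0,0],"grip":0}]' | sed -n '2p;4p'
```

```text
eef_pos: [0.4892, -0.2119, 0.1902]
wrist_force: [0.4, -0.3, -1.2]
eef_pos: [0.4891, -0.2129, 0.1902]
wrist_force: [-0.0, 1.2, -2.5]
```

```bash
python3 -m jog '[{"translation":[0,0,-0.0005],"delta_rot":[0,0,0],"grip":0},{"translation":[0,0,-0.001],"delta_rot":[0,0,0],"grip":0},{"translation":[0,0,-0.001],"delta_rot":[0,0,0],"grip":0}]' | sed -n '2p;4p'
```

```text
eef_pos: [0.4889, -0.2137, 0.1901]
wrist_force: [0.7, 2.1, -1.6]
```

```bash
python3 -m jog '[{"translation":[0,0,-0.0005],"delta_rot":[0,0,0],"grip":0},{"translation":[0,0,-0.0005],"delta_rot":[0,0,0],"grip":0}]' | sed -n '2p;4p'
python3 - <<'E'
from h import *
F=[]
for i in range(4): manip.read_camera("top"); F.append(manip.get_obs()["wrist_force"])
print(np.array(F).round(1),manip.get_obs()["moment"])
E
```

```text
eef_pos: [0.4888, -0.214, 0.1901]
wrist_force: [-0.1, 4.3, -1.1]
[[ 1.5  5.4 -2.3]
 [ 0.2  4.4 -1.9]
 [ 1.1  6.1 -1.6]
 [ 0.5  5.6 -2. ]] [ 0.73809453 -0.04321775 -0.05316505]
```

```bash
python3 -m jog '[{"translation":[0,0,-0.0004],"delta_rot":[0,0,0],"grip":0},{"translation":[0,0,-0.0004],"delta_rot":[0,0,0],"grip":0},{"translation":[0,0,-0.0004],"delta_rot":[0,0,0],"grip":0}]' | sed -n '2p;4p'
python3 - <<'E'
from h import *
F=[]
for i in range(5): manip.read_camera("top"); F.append(manip.get_obs()["wrist_force"])
print(np.array(F).round(1),manip.get_obs()["moment"],manip.get_obs()["eef_pos"])
print([(d["rect"],d["confidence"]) for d in manip.spot_in("top","collar_mid")])
save("top","t6.png",(200,190,270,245),8)
E
```

```text
eef_pos: [0.4887, -0.2142, 0.19]
wrist_force: [1.0, 6.7, -2.7]
[[ 0.7  7.1 -2.7]
 [ 1.1  6.7 -3.1]
 [ 1.   6.8 -2.9]
 [ 1.5  6.2 -2.7]
 [ 1.3  7.5 -2.5]] [ 1.06560958 -0.16431021 -0.01377976] [ 0.48872227 -0.21419832  0.18996534]
[([255.0, 226.6, 11.3, 17.9], 0.72), ([225.2, 155.7, 15.7, 17.2], 0.69), ([185.8, 282.6, 15.3, 18.8], 0.58)]
```

View pics/t6.png

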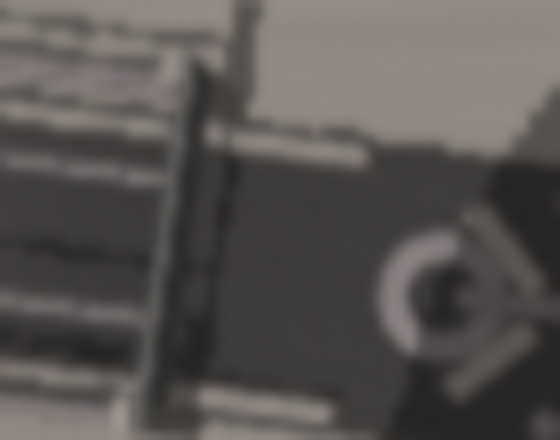

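The ring at (441,295) now touches both jaws, and the pull is about 7.5 N. Hold it there.

```bash
python3 -m jog '[{"translation":[0,0,-0.0001],"delta_rot":[0,0,0],"grip":0},{"translation":[0,0,-0.0001],"delta_rot":[0,0,0],"grip":0},{"translation":[0,0,-0.0001],"delta_rot":[0,0,0],"grip":0},{"translation":[0,0,-0.0001],"delta_rot":[0,0,0],"grip":0},{"translation":[0,0,-0.0001],"delta_rot":[0,0,0],"grip":0},{"translation":[0,0,-0.0001],"delta_rot":[0,0,0],"grip":0},{"translation":[0,0,-0.0001],"delta_rot":[0,0,0],"grip":0},{"translation":[0,0,-0.0001],"delta_rot":[0,0,0],"grip":0},{"translation":[0,0,-0.0001],"delta_rot":[0,0,0],"grip":0},{"translation":[0,0,-0.0001],"delta_rot":[0,0,0],"grip":0}]' | sed -n '2p;4p'
```

```text
eef_pos: [0.4887, -0.2142, 0.19]
wrist_force: [1.7, 8.1, -2.3]
```

```bash
python3 -m jog '[{"translation":[0,0,0.001],"delta_rot":[0,0,0],"grip":0},{"translation":[0,0,0.002],"delta_rot":[0,0,0],"grip":0},{"translation":[0,0,0.004],"delta_rot":[0,0,0],"grip":0},{"translation":[0,0,0.006],"delta_rot":[0,0,0],"grip":0},{"translation":[0,0,0.007],"delta_rot":[0,0,0],"grip":0},{"translation":[0,0,0.007],"delta_rot":[0,0,0],"grip":0}]' | sed -n '2p;4p'
python3 -m jog '[{"translation":[0,-0.004,0],"delta_rot":[0,0,0],"grip":0},{"translation":[0,-0.01,0],"delta_rot":[0,0,0],"grip":0},{"translation":[0,-0.02,0],"delta_rot":[0,0,0],"grip":0},{"translation":[0,-0.04,0],"delta_rot":[0,0,0],"grip":0},{"translation":[0,-0.07,0],"delta_rot":[0,0,0],"grip":0},{"translation":[0,-0.09,0],"delta_rot":[0,0,0],"grip":0},{"translation":[0,-0.09,0],"delta_rot":[0,0,0],"grip":0}]'
python3 - <<'E'
from h import *
print(R.from_rotvec(manip.get_obs()["tool_rot"]).as_matrix().round(4))
manip.read_camera("top")
print([(d["rect"],d["confidence"]) for d in manip.spot_in("top","collar_mid")])
E
```

```text
eef_pos: [0.4898, -0.2078, 0.1902]
wrist_force: [0.7, -0.3, -2.1]
time: 18.62
eef_pos: [0.49, -0.208, 0.2819]
tool_rot: [-1.57, 0.101, -0.106]
wrist_force: [0.2, 0.1, -2.1]
opening: 0.21
[[ 0.9913  0.0029  0.1313]
 [-0.1313 -0.0015  0.9913]
 [ 0.0031 -1.     -0.0011]]
[([255.6, 227.7, 13.1, 18.7], 0.61), ([186.2, 283.8, 18.2, 16.6], 0.49)]
```

```bash
python3 -m jog '[{"translation":[-0.005,0,-0.03],"delta_rot":[0,0.18,0],"grip":0},{"translation":[-0.01,0,-0.06],"delta_rot":[0,0.36,0],"grip":0},{"translation":[-0.02,0,-0.08],"delta_rot":[0,0.54,0],"grip":0},{"translation":[-0.03,0,-0.1],"delta_rot":[0,0.72,0],"grip":0},{"translation":[-0.04,0,-0.1067],"delta_rot":[0,0.9,0],"grip":0},{"translation":[-0.05,0,-0.1067],"delta_rot":[0,1.08,0],"grip":0},{"translation":[-0.052,0,-0.1067],"delta_rot":[0,1.26,0],"grip":0},{"translation":[-0.052,0,-0.1067],"delta_rot":[0,1.44,0],"grip":0},{"translation":[-0.052,0,-0.1067],"delta_rot":[0,1.45,0],"grip":0},{"translation":[-0.052,0,-0.1067],"delta_rot":[0,1.45,0],"grip":0}]'
python3 - <<'E'
from h import *
o=manip.get_obs(); T=R.from_rotvec(o["tool_rot"]).as_matrix(); print(T.round(4), T.T@(np.array([.4244,-.307,.184])-o["eef_pos"]))
manip.read_camera("top")
print([(d["rect"],d["confidence"]) for d in manip.spot_in("top","collar_mid")])
C=cal("wrist"); save("wrist","w7.png",s=1.2)
E
```

```text
time: 19.98
eef_pos: [0.4241, -0.3067, 0.2796]
tool_rot: [-1.206, 1.215, -1.214]
wrist_force: [-0.2, -0.0, -1.9]
opening: 0.201
[[-7.2e-03 -8.0e-04  1.0e+00]
 [-1.0e+00  7.0e-04 -7.2e-03]
 [-7.0e-04 -1.0e+00 -8.0e-04]] [0.00033333 0.09564926 0.00036352]
[([255.9, 226.9, 19.2, 19.4], 0.59), ([187.6, 282.6, 14.5, 16.5], 0.49), ([224.9, 157.2, 15.2, 16.0], 0.48)]
```

View pics/w7.png

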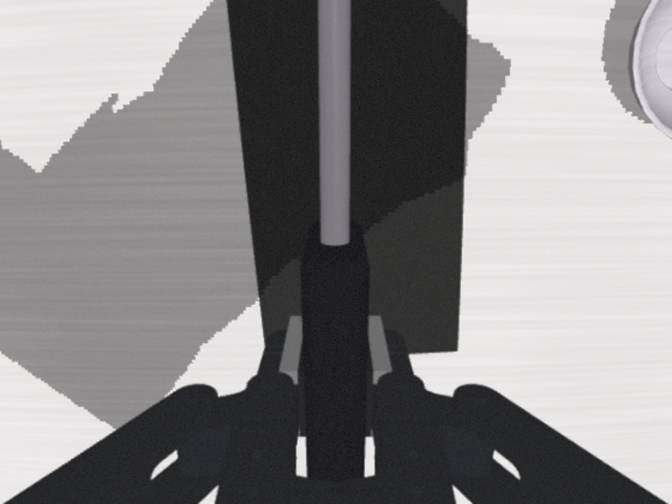

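The rod is straight above the mat, held as it was at pick-up. Lowering it to just above the mat, then to touch.

```bash
python3 -m jog '[{"translation":[0,0.04,0],"delta_rot":[0,0,0],"grip":0},{"translation":[0,0.075,0],"delta_rot":[0,0,0],"grip":0},{"translation":[0,0.09,0],"delta_rot":[0,0,0],"grip":0},{"translation":[0,0.094,0],"delta_rot":[0,0,0],"grip":0},{"translation":[0,0.0955,0],"delta_rot":[0,0,0],"grip":0},{"translation":[0,0.0955,0],"delta_rot":[0,0,0],"grip":0}]'
python3 -m jog '[{"translation":[0,0.001,0],"delta_rot":[0,0,0],"grip":0},{"translation":[0,0.001,0],"delta_rot":[0,0,0],"grip":0}]'
```

```text
time: 20.88
eef_pos: [0.4245, -0.307, 0.1856]
tool_rot: [-1.204, 1.216, -1.218]
wrist_force: [0.4, 0.3, -1.4]
opening: 0.201
time: 21.12
eef_pos: [0.4242, -0.3068, 0.184]
tool_rot: [-1.204, 1.217, -1.218]
wrist_force: [-0.0, -0.3, -1.5]
opening: 0.206
```

```bash
python3 -m jog '[{"translation":[0,0.001,0],"delta_rot":[0,0,0],"grip":0},{"translation":[0,0.001,0],"delta_rot":[0,0,0],"grip":0},{"translation":[0,0.001,0],"delta_rot":[0,0,0],"grip":0}]'
```

```text
time: 21.5
eef_pos: [0.4242, -0.3069, 0.1827]
tool_rot: [-1.204, 1.217, -1.217]
wrist_force: [0.1, -0.5, -1.8]
opening: 0.202
```

```bash
python3 -m jog '[{"translation":[0,0.0003,0],"delta_rot":[0,0,0],"grip":0},{"translation":[0,0.0003,0],"delta_rot":[0,0,0],"grip":0.3},{"translation":[0,0.0003,0],"delta_rot":[0,0,0],"grip":0.6},{"translation":[0,0.0003,0],"delta_rot":[0,0,0],"grip":1},{"translation":[0,0.0003,0],"delta_rot":[0,0,0],"grip":1},{"translation":[0,0.0003,0],"delta_rot":[0,0,0],"grip":1},{"translation":[0,-0.02,0],"delta_rot":[0,0,0],"grip":1},{"translation":[0,-0.06,0],"delta_rot":[0,0,0],"grip":1},{"translation":[0,-0.12,0],"delta_rot":[0,0,0],"grip":1},{"translation":[0,-0.16,0],"delta_rot":[0,0,0],"grip":1}]'
python3 -m jog '[{"translation":[0,-0.02,-0.02],"delta_rot":[0,0,0],"grip":1},{"translation":[0,-0.02,-0.02],"delta_rot":[0,0,0],"grip":1}]'
python3 - <<'E'
from h import *
C=cal("wrist"); w=manip.read_camera("wrist")[:,:,::-1]; t=manip.read_camera("top")[:,:,::-1]
T=cv2.resize(t[150:300,180:480],None,fx=1.86,fy=1.86,interpolation=cv2.INTER_CUBIC)[:, :560]
cv2.imwrite("pics/end.png",np.vstack([w[:320],T]))
print([(d["rect"],d["confidence"]) for d in manip.spot_in("top","collar_mid")])
E
```

```text
time: 22.75
eef_pos: [0.4242, -0.3068, 0.3453]
tool_rot: [-1.204, 1.215, -1.219]
wrist_force: [0.2, -0.7, 0.1]
opening: 0.997
time: 23.0
eef_pos: [0.4038, -0.3067, 0.3639]
tool_rot: [-1.204, 1.216, -1.22]
wrist_force: [0.5, -0.6, -0.4]
opening: 1.0Traceback (most recent call last):
  File "<stdin>", line 4, in <module>
    return _nx.concatenate(arrs, 0, dtype=dtype, casting=casting)
           ~~~~~~~~~~~~~~~^^^^^^^^^^^^^^^^^^^^^^^^^^^^^^^^^^^^^^^
ValueError: all the input array dimensions except for the concatenation axis must match exactly, but along dimension 1, the array at index 0 has size 560 and the array at index 1 has size 558
```

```bash
python3 - <<'E'
from h import *
w=manip.read_camera("wrist")[:,:,::-1]; t=manip.read_camera("top")[:,:,::-1]
T=cv2.resize(t[150:300,180:480],(560,280),interpolation=cv2.INTER_CUBIC)
cv2.imwrite("pics/end.png",np.vstack([w[:320],T]))
print([(d["rect"],d["confidence"]) for d in manip.spot_in("top","collar_mid")])
E
```

```text
[([255.3, 226.1, 17.0, 20.9], 0.71), ([225.4, 154.8, 14.2, 12.6], 0.64), ([185.4, 282.5, 10.9, 14.0], 0.48), ([113.1, 208.6, 52.0, 62.0], 0.19)]
```

View pics/end.png

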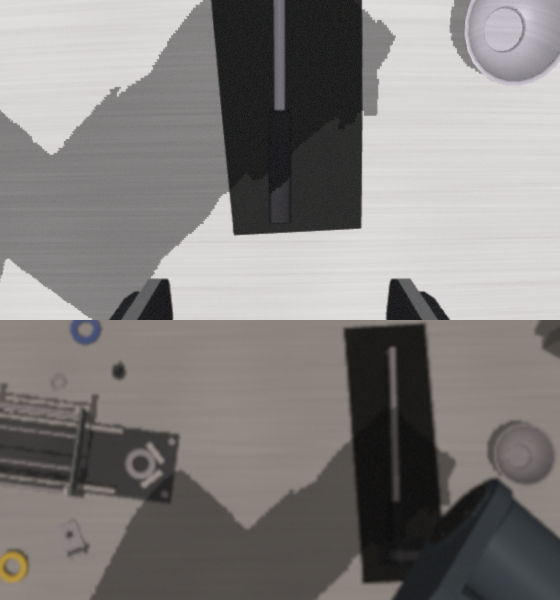

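The rod lies upright along the mat with its handle at (280,170). The collar sits in the V-nest at (140,463), the bystanders are where they were, and the gripper is clear. Handing in.

```bash
python3 -c "
from bench import manip
print(manip.finish_job())"
```

```text
the job is handed in; nothing more can be done
None
```

I hooked the collar out from under the guard with the rod, pulled it home against both jaws of the V-nest, unhooked, and laid the rod back on the mat where it had lain. The job was handed in at about 23 s on the robot's clock; the hand-in reports no verdict.

- **Pull:** the wrist force read about 7 to 8 N for just over 1.5 s while the collar sat home, and I saw no reading above about 8.5 N during the work.
- **Collar:** it stayed at the same place in the top camera (column 255–256, row 226–228) from the end of the pull to the last picture.
- **Rod and surroundings:** the last pictures show the rod upright along the mat, the visible bystanders unmoved and the gripper empty and clear. The bin and the screwdriver were outside that last picture, but nothing passed near them.
- **Disagreement:** before hooking, the wrist camera and the two fixed cameras differed by about 5 mm on the collar's place along the chute. I went mostly by the fixed cameras, and the hook dropped into the bore without touching.
- **Not measured:** I read the pull only as wrist force, not as contact force between rod and collar. I judged the seating against both jaws by eye in the top view.

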